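Complete the dish pile and press its label holder home

ROBOT

A 6-joint arm with a two-finger parallel gripper is mounted at the origin on a cart in front of the work surface, level with it; the furniture and walls round the work are solid. World frame = base frame: x ahead of the robot, y to its left, z up, the work surface at z = 0. Lengths are in m, angles in rad, forces in N, time in s.
With the tool pointing down it reaches from about 0.35 to 0.775 m from the base axis. Payload 5.5 kg.
Tool frame: the origin (TCP) lies where the fingers leave the gripper's body, on its centre line; the fingertips stand 73 mm ahead of it and the grasp point (between the pads) lies 54 mm ahead of it; z points along the fingers, y is the direction in which the jaws open and shut (so a half turn about z gives the same grasp; the last joint's range is limited). The gripper opens to 85 mm and grips with 20 to 120 N. Pads are 22 mm wide; open, the fingers measure 114 mm over their backs; the gripper's body (76 mm by 85 mm) begins 54 mm behind the grasp point. The pads swing forward as they close: fully open they stand 13 mm farther back than shut.
Start: joints at [1.131, 0.313, 0.046, 1.304, 0, 1.431], TCP at [0.17, 0.549, 0.304] pointing down, gripper open.
Joint ranges: [-2.76, 2.76], [-0.86, 1.69], [-1.03, 1.26], [-2.2, 2.34], [-1.47, 1.5], [-3.14, 3.14]. Speed limits (rad/s): [2.57, 2.57, 3.14, 3.14, 3.14, 3.14].

INTERFACE

Orientations are given as a unit quaternion [w, x, y, z].
In Python, from workcell import env, read_camera, job, cut_out gives the robot as it stands.
- The arm moves only by the tool servo_tool, never from a script. Its argument "deltas" is a list of rows, each an object of numbers: "dx", "dy", "dz": the shift along the world's x, y, z in mm; "rx", "ry", "rz": the turn, a rotation vector about the world's x, y, z in rad; "fingers": the closure, from -1 (fully open) to 1 (shut). A call has 1 to 8 rows; each row shifts and turns the commanded pose from where the row before left it; what a row does not reach is not made up. A row lasts 1/10 s, in which the tool goes at most 50 mm and 8.59 degrees, less where a joint would pass 70% of its speed; a pose out of reach is approached as far as the arm can. A call is refused whole if a number of a shift passes 50 or a number of a turn 0.15, either way. A call with a gripper value outside its range is refused whole. The fingers move at their own pace and stop on an object; "newtons" is the grip in N (left out, the last holds). Time passes only in rows, so rows that do not move let the fingers close. It gives the time, the measured TCP pose, the force and the opening at its end, in the units of the state.
- env.get_state(): the state, without advancing time (a new reading comes with each control period).
- read_camera(name): name is "side" or "top"; returns a dict with "img" (480x640x3 uint8, red, green, blue), "intrinsics" (3x3 intrinsics, pixels), "k1" (the pictures are not rectified: a ray, as slopes to the right and down, at radius r is drawn at 1 + k1 r^2 times it, then the intrinsics apply), "extrinsics" (4x4, takes a point from camera to world coordinates). Camera axes: x right, y down, z forward; pixel columns grow to the right and rows downward; lengths in m; the calibration is good to about 2 mm. A picture is of the moment at which its call begins. There is no depth.
- job.hand_in(): hands the job in, once; it reports no verdict.
Trained networks look in the newest picture that a camera, given by its name, has taken for a name from the list of things; names that differ only in an ending like _2 or _b are one class to them, and where a whole thing is asked for, a point or a joint stands for the part that bears it (a point fixed in the world has none). Each returns a list of dicts, best first, with "confidence" (0 to 1); they miss things now and then, are a little off and sometimes report something else, mostly with a low value. They report only what shows in the picture. A call takes as long as a camera call. They do not tell look-alikes from the thing itself.
- cut_out(target, camera): "region" (480x640 bool, what is visible of it) and "extent" ([left, top, right, bottom] in pixels, round what is visible of it).
The state is a dict: "clock": time; "joint_pos": joint angles; "qvel": joint speeds; "tau": joint torques, N m; "tcp_pos": TCP position; "orientation": TCP orientation; "wrist_force": force on the tool from outside, world axes, zero at the start; "ft_torque": the same for the moment, N m; "finger_gap": finger opening in m.
Only numpy, scipy, OpenCV 4.12 (cv2) and the standard library are available. Lean on these libraries where they do the work, as an engineer would, in place of code of your own. Each camera call takes 0.05 s, during which the arm holds its last target. There are 200 camera calls.

TASK

Set the single petri dish squarely on top of the pile on the blue dish stand, and let go of it. Then take the orange label holder out of its grey rack by its grip head, slide it foot first down behind the lip along the stand's front edge until it stops against the spring and is fully home, and keep holding it pressed home: your program finishes while the gripper still holds the holder down. Leave the other things on the worktop as they are.

Things in the scene. Friction and masses are not known exactly. Their poses are not given: they have to be found in the camera images.
- dish_loose_center (a point): Centre (half-way up) of the single clear petri dish, closed, 60 mm in diameter, 14 mm tall, z axis up. It starts on a fixed blue round rest (48 mm foot, 44 mm top, 12 mm tall), so its underside is 12 mm above the worktop and its rim overhangs the rest. About 20 g.
- dish_mid_center (a point): Centre (half-way up) of the upper one of the two loose clear dishes already piled on the stand, same size (60 mm diameter, 14 mm tall). The single dish goes on this one, centres one above the other: its centre then lies 14 mm higher.
- dish_low_center (a point): Centre (half-way up) of the lower dish of that pile, same size, loose on the round seat of the stand.
- pile_seat (a point): Centre of the top of the stand's white round seat (72 mm diameter), 13 mm above the worktop; part of the fixed stand; x axis points away from the lip side, z up. It lies 85 mm behind the channel along the stand's x axis.
- dish_stand: Fixed blue stand, base 145 x 120 x 10 mm, origin on the worktop; axes as for the channel mouth, which is at x = -55 mm, the round seat at x = +30 mm. Along its front edge runs the aluminium lip (4 mm thick, top flared outwards to about 45 mm above the worktop) and, behind the slot, a 6 mm back wall, 42 mm high.
- channel_mouth (a point): Point midway between lip and back wall of the stand's label channel, level with the back wall's top, 42 mm above the worktop. x runs from the lip (robot side) to the dishes, y along the channel, z up. The slot is open at the top, 10 mm wide (x), 92 mm long (y). On its bottom a black sprung bar, top 22 mm above the worktop at rest, 14 mm fully down: then the holder's foot is home, 28 mm below this point.
- label_spring (a joint): Depression of the sprung bar in m: 0 at rest, 0.008 fully down; it pushes back with about 2.5 N at rest to 7 N fully down and lifts an unheld holder up again.
- holder_grip (a point): Centre of the grip head of the orange label holder, 66 mm above its foot. Head: 10 mm thick (x axis), 40 mm wide (y), 26 mm tall, on a plate 6 mm thick, 80 mm wide, 56 mm tall with blank white cards and a black line that meets the top of the channel's back wall when home. z axis up. About 60 g. Front and back are alike, either may face the lip.
- holder_foot (a point): Centre of the lower edge of the label holder, axes as for the grip. It starts standing upright in a slot of the fixed grey rack (36 x 104 x 24 mm), foot 6 mm above the worktop, 18 mm deep in the slot, slot 8 mm wide.
- microscope: Fixed microscope standing between the stand and the rack; origin on the worktop, x away from the robot. Its 150 mm tall base reaches 0.22 m from the origin towards the robot and 0.12 m to either side with its knobs; eyepieces, stage and column rise higher behind that front face. Cross from side to side in front of it.
- red_cap_bottle_center (a point): Centre of a bystander: white bottle with red cap, 34 mm diameter, 67 mm tall, loose. Leave it.
- blue_cap_vial_center (a point): Centre of a bystander: vial with blue cap, 23 mm diameter, 51 mm tall, loose. Leave it.
- bench_timer_center (a point): Centre of a bystander: white timer, 62 x 68 x 19 mm, loose. Leave it.
Things that resemble listed ones, but are neither listed nor needed, are in the scene too. Leave any pink look-alike of the part that bears dish_loose_center alone.

How it is judged:
On the way, in this order (a step that is already met when the one before it is completed fails the run):
1. the single dish lies squarely on the pile on the stand, released and at rest (horizontal distance between dish_loose_center and dish_mid_center below 0.006 m and horizontal distance between dish_mid_center and dish_low_center below 0.006 m and horizontal distance between dish_low_center and pile_seat below 0.012 m and z of dish_loose_center in the frame of pile_seat between 0.033 and 0.037 m and angle between dish_loose_center's own z axis and vertical below 0.06 rad and linear speed of dish_loose below 0.02 m/s and contact force between each of the arm, the fingers and dish_loose below 0.05 N), for 0.2 s.
2. the label holder is behind the lip and pressed fully home by the gripper (value of joint label_spring above 0.0062 m and x of holder_foot in the frame of channel_mouth between -0.005 and 0.005 m and y of holder_foot in the frame of channel_mouth between -0.008 and 0.008 m and z of holder_foot in the frame of channel_mouth below -0.0258 m and angle between the z axis of holder_foot and the z axis of channel_mouth, either way round below 0.12 rad and contact force between label_holder and dish_stand above 2 N and contact force between the fingers and label_holder above 2 N), for 0.2 s.
At the end, for the whole second after the job is handed in: Gripper holds the label holder (over 2 N), upright within 0.12 rad, behind the lip, foot within 2 mm of home, sprung bar down at least 6.2 mm; all three dishes flat on the seat, each within 6 mm of the centre of the one below, lowest within 12 mm of the seat centre, untouched (all of step 1 and all of step 2); the arm keeps its last pose, push and grip.
It fails at once if red cap bottle was moved more than 25 mm (distance of red_cap_bottle_center from where it was at the start of the episode above 0.025 m).
It fails at once if blue cap vial was moved more than 25 mm (distance of blue_cap_vial_center from where it was at the start of the episode above 0.025 m).
It fails at once if bench timer was moved more than 25 mm (distance of bench_timer_center from where it was at the start of the episode above 0.025 m).
It fails at once if the pile was toppled (horizontal distance between any of dish_low_center, dish_mid_center and pile_seat above 0.04 m).
It also fails if it takes over 67 s, if anything falls off the work surface, if the arm or the gripper's body presses on something with over 40 N, if the wrist force passes 120 N, or if a joint passes its speed limit or range.

## Working session

There is one attempt and no reset: what is moved stays moved. The work goes in short steps, Python scripts to look and compute and a tool call to move; the robot and the scene stay as the last step left them, time stands still between calls to the robot, and variables do not carry over. Pictures are saved under pics/ and viewed, about 8 in all and at most 12, crops included, and the job is handed in when it is done.

Besides the shell and the picture viewer there is one more tool, called after ">>>" by a JSON object that holds its "api" and its "payload", one argument or row to a line. servo_tool: Moves the arm, as the interface text tells. Its arguments: {"type":"object","properties":{"deltas":{"type":"array"},"newtons":{"type":"number"}},"required":["deltas"]}

```bash
ls; mkdir -p pics
cat > h.py <<'E'
import numpy as np, cv2
from workcell import env, read_camera, job, cut_out
def ray(c,u,v):
    K=np.array(c["intrinsics"]);T=np.array(c["extrinsics"])
    d=np.array([(u-K[0,2])/K[0,0],(v-K[1,2])/K[1,1]]);k=c["k1"];s=d.copy()
    for _ in range(30): s=d/(1+k*(s@s))
    r=T[:3,:3]@np.array([s[0],s[1],1]);return T[:3,3],r/np.linalg.norm(r)
def atz(c,u,v,z):
    o,r=ray(c,u,v);return o+r*(z-o[2])/r[2]
def proj(c,p):
    K=np.array(c["intrinsics"]);T=np.array(c["extrinsics"])
    q=T[:3,:3].T@(np.array(p)-T[:3,3]);s=q[:2]/q[2];s=s*(1+c["k1"]*(s@s))
    return np.array([K[0,0]*s[0]+K[0,2],K[1,1]*s[1]+K[1,2]])
def tri(a,b):
    (o1,r1),(o2,r2)=a,b
    t=np.linalg.lstsq(np.stack([r1,-r2],1),o2-o1,rcond=None)[0]
    p,q=o1+r1*t[0],o2+r2*t[1];return (p+q)/2,np.linalg.norm(p-q)
def save(c,n,crop=None,f=1):
    i=c["img"][...,::-1]
    if crop: l,t,r,b=crop;i=i[t:b,l:r]
    cv2.imwrite("pics/"+n,cv2.resize(i,None,fx=f,fy=f,interpolation=cv2.INTER_CUBIC))
E
python3 - <<'E'
from h import *
for n in("top","side"):
    c=read_camera(n);save(c,n+"0.png");print(n,np.round(c["extrinsics"],3).tolist(),c["k1"],c["intrinsics"][0][0])
    for t in("dish_loose_center","dish_stand","holder_grip","microscope","red_cap_bottle_center","blue_cap_vial_center","bench_timer_center"):
        print(t,[(round(d["confidence"],2),[int(x) for x in d["extent"]]) for d in cut_out(t,n)])
print(env.get_state())
E
```

```text
pics
top [[-0.008, -0.994, 0.105, 0.431], [-1.0, 0.007, -0.013, 0.058], [0.012, -0.105, -0.994, 1.348], [0.0, 0.0, 0.0, 1.0]] -0.09551072564817989 498.78430994945717
dish_loose_center [(0.96, [353, 249, 371, 269]), (0.79, [353, 284, 373, 306]), (0.59, [380, 227, 402, 247])]
dish_stand [(0.73, [166, 237, 218, 299]), (0.61, [421, 252, 446, 262])]
holder_grip [(0.45, [421, 256, 450, 263])]
microscope []
red_cap_bottle_center [(0.5, [273, 282, 283, 298]), (0.31, [371, 189, 401, 213])]
blue_cap_vial_center [(0.65, [420, 254, 451, 263])]
bench_timer_center [(0.95, [371, 190, 397, 216])]
side [[0.171, -0.65, 0.74, -0.229], [-0.985, -0.097, 0.142, -0.101], [-0.02, -0.753, -0.657, 0.787], [0.0, 0.0, 0.0, 1.0]] -0.05366819885585284 526.6052694067342
dish_loose_center [(0.91, [410, 255, 438, 277]), (0.75, [360, 297, 393, 327]), (0.66, [372, 269, 399, 294])]
dish_stand [(0.87, [134, 241, 198, 290])]
holder_grip [(0.82, [463, 261, 508, 290]), (0.23, [153, 233, 183, 252])]
microscope []
red_cap_bottle_center [(0.65, [259, 272, 277, 309])]
blue_cap_vial_center [(0.59, [307, 293, 323, 314])]
bench_timer_center [(0.97, [405, 221, 433, 244]), (0.62, [134, 239, 197, 289])]
{'clock': 0.8, 'joint_pos': array([ 1.13141451e+00,  3.13171976e-01,  4.61094861e-02,  1.30356615e+00,
       -1.11228430e-06,  1.43121189e+00]), 'qvel': array([ 0.00051157,  0.00084924, -0.00156589,  0.00039809,  0.00105728,
       -0.00138149]), 'tau': array([-1.23448037e-03, -4.80392289e+01,  2.98793399e+01,  1.00696486e-04,
       -9.25041650e-05, -1.22915711e-05]), 'tcp_pos': array([0.16983438, 0.5493966 , 0.30394303]), 'orientation': array([2.44673309e-05, 1.49337957e-01, 9.88786209e-01, 8.01982410e-05]), 'wrist_force': array([ 0.77675727, -0.39081479, -0.21069898]), 'ft_torque': array([0.02322354, 0.01354633, 0.00675904]), 'finger_gap': 0.08499959748441147}
```

View pics/top0.png

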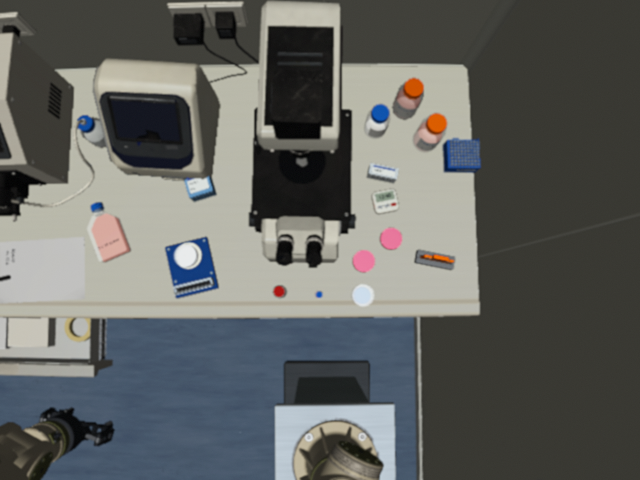

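View pics/side0.png

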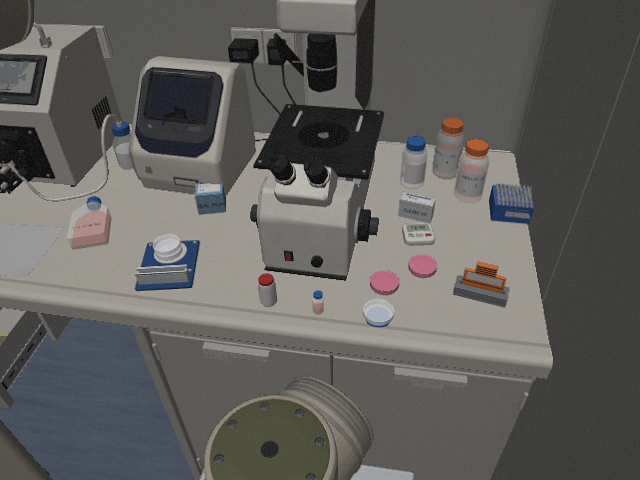

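Top view: the candidate dishes are clear (363,295), pink (363,261) and pink (391,238). I choose the clear one. The stand is at (192,267), the holder in its rack at (435,259), the bottle at (279,291) and the vial at (319,294). The side view agrees: clear dish (379,313), stand (167,263), holder (485,275). Next I take close crops and measure.

Run:
```python
from h import *
C={}
for n in("top","side"): C[n]=read_camera(n)
def crop(c,b,f): l,t,r,bb=b;return cv2.resize(c["img"][t:bb,l:r,::-1],(400,300),interpolation=cv2.INTER_CUBIC)
t,s=C["top"],C["side"]
m=np.vstack([np.hstack([crop(t,(152,231,232,291+0),1),crop(t,(400,235,480,295),1)]),
             np.hstack([crop(s,(128,230,208,290),1),crop(s,(445,255,525,315),1)])])
cv2.imwrite("pics/crops.png",m)
for n in C:
  c=C[n]
  for tg in("dish_loose_center","holder_grip","red_cap_bottle_center","blue_cap_vial_center"):
    read_camera
    for d in cut_out(tg,n):
        e=d["extent"];v,u=np.nonzero(d["region"]);print(n,tg,round(d["confidence"],2),e,[round(u.mean(),1),round(v.mean(),1)])
b=((t["img"][...,2].astype(int)-t["img"][...,0])>40)
for n,z in(("top",.019),("side",.019)):
  u,v=(363,295) if n=="top" else (379,313)
  print(n,"loose approx",atz(C[n],u,v,z))
```

```text
top dish_loose_center 0.92 [351.1, 285.9, 372.4, 304.9] [np.float64(362.4), np.float64(294.6)]
top dish_loose_center 0.64 [352.2, 249.9, 373.2, 270.9] [np.float64(363.0), np.float64(260.8)]
top dish_loose_center 0.63 [381.1, 229.7, 401.8, 249.5] [np.float64(390.0), np.float64(238.4)]
top holder_grip 0.5 [421.8, 257.0, 447.8, 263.2] [np.float64(436.9), np.float64(258.2)]
top red_cap_bottle_center 0.41 [272.4, 282.9, 283.5, 297.5] [np.float64(279.4), np.float64(290.9)]
top blue_cap_vial_center 0.68 [180.0, 283.0, 210.3, 290.0] [np.float64(193.0), np.float64(286.3)]
top blue_cap_vial_center 0.61 [312.3, 289.6, 321.2, 299.4] [np.float64(317.9), np.float64(294.4)]
side dish_loose_center 0.98 [360.1, 297.2, 395.6, 326.5] [np.float64(378.1), np.float64(311.7)]
side dish_loose_center 0.84 [373.8, 269.2, 397.6, 297.9] [np.float64(384.5), np.float64(282.0)]
side dish_loose_center 0.81 [411.5, 254.3, 438.4, 275.9] [np.float64(422.5), np.float64(265.7)]
side holder_grip 0.78 [463.2, 261.6, 507.7, 291.0] [np.float64(484.4), np.float64(277.2)]
side red_cap_bottle_center 0.98 [256.6, 275.0, 276.5, 309.0] [np.float64(266.8), np.float64(290.1)]
side red_cap_bottle_center 0.59 [363.4, 297.4, 394.2, 322.4] [np.float64(378.2), np.float64(311.7)]
side red_cap_bottle_center 0.54 [135.6, 240.6, 199.2, 292.8] [np.float64(166.9), np.float64(269.0)]
side blue_cap_vial_center 0.6 [307.6, 293.1, 326.0, 314.3] [np.float64(317.5), np.float64(303.1)]
side blue_cap_vial_center 0.24 [155.7, 249.6, 181.7, 257.8] [np.float64(170.3), np.float64(255.6)]
top loose approx [ 0.43818334 -0.07805022  0.019     ]
side loose approx [ 0.43963608 -0.07845066  0.019     ]
```

View pics/crops.png

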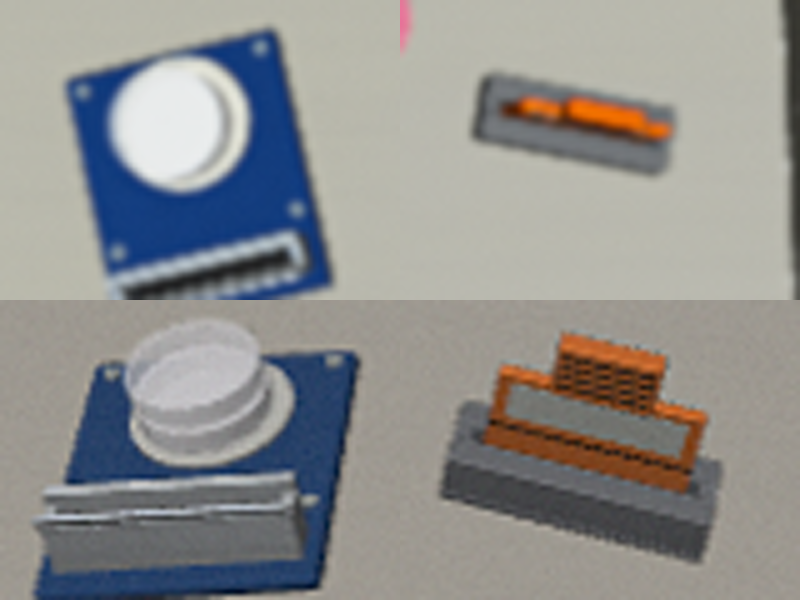

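Crops: the pile sits at top crop (165,120), slightly off the seat because of parallax. The lip and back wall are visible, and the holder stands in its rack with the head up. Now I fit the poses from keypoints.

```bash
cat > fit.py <<'E'
from h import *
from scipy.optimize import least_squares
def fit(obs,C,x0):
    # obs: list (cam, (x,y,z) local, (u,v))
    def f(p):
        c,s=np.cos(p[2]),np.sin(p[2]);r=[]
        for n,l,uv in obs:
            w=[p[0]+c*l[0]-s*l[1],p[1]+s*l[0]+c*l[1],l[2]];r+=list(proj(C[n],w)-uv)
        return np.array(r)
    q=least_squares(f,x0);return q.x,f(q.x).reshape(-1,2)
E
python3 - <<'E'
from fit import *
C={n:read_camera(n) for n in("top","side")}
T=lambda u,v,l=152,t=231:((u+.5)/5-.5+l,(v+.5)/5-.5+t)
S=lambda u,v,l=128,t=230:((u+.5)/5-.5+l,(v-300+.5)/5-.5+t)
o=[("top",(.0725,.06,.01),T(68,77)),("top",(.0725,-.06,.01),T(277,30)),("top",(-.0725,-.06,.01),T(332,285)),
("side",(.0725,.06,.01),S(98,366)),("side",(.0725,-.06,.01),S(357,352)),("side",(-.0725,-.06,.0),S(322,588))]
for cams in(("top",),("side",),("top","side")):
    p,r=fit([x for x in o if x[0] in cams],C,[.48,.38,.26]);print("stand",cams,p.round(4),r.round(1).tolist())
c,s=np.cos(p[2]),np.sin(p[2]);w=lambda x,y,z:np.array([p[0]+c*x-s*y,p[1]+s*x+c*y,z])
print("seat",w(.03,0,.013),"channel",w(-.055,0,.042))
for n in C: print(n,"proj pile top",proj(C[n],w(.03,0,.041)),"seat",proj(C[n],w(.03,0,.013)),"mouth ends",proj(C[n],w(-.055,.046,.042)),proj(C[n],w(-.055,-.046,.042)))
T2=lambda u,v:T(u-400,v,400,235); S2=lambda u,v:S(u-400,v,445,255)
o=[("top",(.018,.052,.024),T2(488,72)),("top",(.018,-.052,.024),T2(675,105)),("top",(-.018,-.052,.024),T2(664,174)),("top",(-.018,.052,.024),T2(474,138)),
("side",(.018,.052,.024),S2(461,400)),("side",(.018,-.052,.024),S2(722,460)),("side",(-.018,-.052,.0),S2(700,562)),("side",(-.018,.052,.0),S2(442,495))]
for cams in(("top",),("side",),("top","side")):
    p,r=fit([x for x in o if x[0] in cams],C,[.53,-.27,-.17]);print("rack",cams,p.round(4),r.round(1).tolist())
# head top corners in side view; z of head top = .006+.079
tri_c=tri(ray(C["top"],*T2(607,108)),ray(C["side"],*S2(611,345)));print("head top centre tri",tri_c)
a,b=C["top"],C["side"]
print("loose tri",tri(ray(a,362.6,294.8),ray(b,378.3,312.2)))
for n,uv in(("scope front L",(268,268)),("R",(350,275))):print(n,atz(b,*uv,0))
print("bottle tri",tri(ray(a,279.5,291),ray(b,266,279)),"vial",tri(ray(a,319,294.3),ray(b,318.5,295)))
print("timer",atz(a,386,201,.02))
E
```

```text
stand ('top',) [0.5164 0.3826 0.22  ] [[-0.8, -0.1], [0.4, -0.6], [0.4, 0.7]]
stand ('side',) [0.5193 0.3845 0.235 ] [[-0.7, -0.7], [0.3, -0.9], [0.3, 1.3]]
stand ('top', 'side') [0.5175 0.3834 0.2288] [[-1.2, -0.3], [-0.2, -1.2], [0.3, 0.1], [-0.4, -0.3], [0.7, -0.3], [0.3, 2.2]]
seat [0.54670854 0.39019479 0.013     ] channel [0.4639238  0.37091562 0.042     ]
top proj pile top [185.71604187 254.80085866] seat [188.31575438 255.69754966] mouth ends [175.39793511 290.24343879] [209.38353524 282.13867391]
side proj pile top [167.25320643 243.29771736] seat [169.97202088 252.81979593] mouth ends [137.89387066 271.65648895] [182.79365505 269.2943057 ]
rack ('top',) [ 0.5321 -0.2723 -0.1911] [[-0.3, -0.0], [-0.1, 0.4], [0.1, -0.3], [0.3, -0.1]]
rack ('side',) [ 0.5358 -0.2741 -0.1908] [[0.4, -0.6], [0.3, -0.3], [0.1, 0.2], [-0.7, 0.7]]
rack ('top', 'side') [ 0.5338 -0.2733 -0.1907] [[0.0, -0.7], [0.3, -0.2], [0.5, -0.9], [0.7, -0.7], [-0.0, 0.0], [-0.1, 0.3], [-0.2, 0.9], [-1.1, 1.3]]
head top centre tri (array([ 0.53448344, -0.27284621,  0.08725407]), np.float64(0.0004545356933275228))
loose tri (array([ 0.43873456, -0.07686373,  0.02204261]), np.float64(0.0003616676343648394))
scope front L [0.54598908 0.16855957 0.        ]
R [ 0.55156573 -0.00797184  0.        ]
bottle tri (array([0.4497029 , 0.14117523, 0.06745385]), np.float64(0.0011938748998501232)) vial (array([0.44097284, 0.03883852, 0.04863672]), np.float64(0.0010554816188380759))
timer [ 0.69142019 -0.14498782  0.02      ]
```

>>> {"api": "servo_tool", "payload": {
  "deltas": [
    {"dx":18,"dy":-40,"fingers":-1},
    {"dx":18,"dy":-40},
    {"dx":18,"dy":-40},
    {"dx":18,"dy":-40},
    {"dx":18,"dy":-40},
    {"dx":18,"dy":-40},
    {"dx":18,"dy":-40},
    {"dx":18,"dy":-40}
  ],
  "newtons": 25
}}

```text
invalid input at $.deltas[0]: expected keys dx, dy, dz, rx, ry, rz, fingers
```

>>> {"api": "servo_tool", "payload": {
  "deltas": [
    {"dx":18,"dy":-40},
    {"dx":18,"dy":-40},
    {"dx":18,"dy":-40},
    {"dx":18,"dy":-40},
    {"dx":17,"dy":-40},
    {"dx":16,"dy":-40,"dz":-10},
    {"dx":10,"dy":-35,"dz":-20},
    {"dx":9,"dy":-32,"dz":-20}
  ]
}}

```text
invalid input at $.deltas[0]: expected keys dx, dy, dz, rx, ry, rz, fingers
```

>>> {"api": "servo_tool", "payload": {
  "deltas": [
    {"dx":18,"dy":-40,"dz":0,"rx":0,"ry":0,"rz":0,"fingers":-1},
    {"dx":18,"dy":-40,"dz":0,"rx":0,"ry":0,"rz":0,"fingers":-1},
    {"dx":18,"dy":-40,"dz":0,"rx":0,"ry":0,"rz":0,"fingers":-1},
    {"dx":18,"dy":-40,"dz":0,"rx":0,"ry":0,"rz":0,"fingers":-1},
    {"dx":18,"dy":-40,"dz":0,"rx":0,"ry":0,"rz":0,"fingers":-1},
    {"dx":18,"dy":-40,"dz":0,"rx":0,"ry":0,"rz":0,"fingers":-1},
    {"dx":18,"dy":-40,"dz":0,"rx":0,"ry":0,"rz":0,"fingers":-1},
    {"dx":18,"dy":-40,"dz":0,"rx":0,"ry":0,"rz":0,"fingers":-1}
  ],
  "newtons": 25
}}

```text
clock: 2.2
tcp_pos: [0.3142, 0.2278, 0.3042]
orientation: [0.001, 0.149, 0.989, 0.0]
wrist_force: [1.9, 1.1, -0.0]
finger_gap: 0.0854
```

>>> {"api": "servo_tool", "payload": {
  "deltas": [
    {"dx":15.5,"dy":-38,"dz":-5,"rx":0,"ry":0,"rz":0,"fingers":-1},
    {"dx":15.5,"dy":-38,"dz":-10,"rx":0,"ry":0,"rz":0,"fingers":-1},
    {"dx":15.5,"dy":-38,"dz":-10,"rx":0,"ry":0,"rz":0,"fingers":-1},
    {"dx":15.5,"dy":-38,"dz":-15,"rx":0,"ry":0,"rz":0,"fingers":-1},
    {"dx":15.5,"dy":-38,"dz":-15,"rx":0,"ry":0,"rz":0,"fingers":-1},
    {"dx":15.5,"dy":-38,"dz":-15,"rx":0,"ry":0,"rz":0,"fingers":-1},
    {"dx":15.5,"dy":-38,"dz":-20,"rx":0,"ry":0,"rz":0,"fingers":-1},
    {"dx":15,"dy":-38,"dz":-20,"rx":0,"ry":0,"rz":0,"fingers":-1}
  ]
}}

```text
clock: 3.0
tcp_pos: [0.438, -0.0765, 0.1936]
orientation: [0.001, 0.15, 0.989, -0.0]
wrist_force: [1.1, 0.2, -0.6]
finger_gap: 0.0857
```

>>> {"api": "servo_tool", "payload": {
  "deltas": [
    {"dx":0,"dy":0,"dz":-20,"rx":0,"ry":0,"rz":0,"fingers":-1},
    {"dx":0,"dy":0,"dz":-20,"rx":0,"ry":0,"rz":0,"fingers":-1},
    {"dx":0,"dy":0,"dz":0,"rx":0,"ry":0,"rz":0,"fingers":-1}
  ]
}}

```text
clock: 3.3
tcp_pos: [0.4356, -0.0745, 0.1517]
orientation: [-0.002, 0.15, 0.989, 0.001]
wrist_force: [0.2, 0.5, -0.2]
finger_gap: 0.0852
```

Run:
```python
from h import *
c=read_camera("side");t=read_camera("top");print(env.get_state()["tcp_pos"])
a=cv2.resize(c["img"][200:350,310:460,::-1],(400,400),interpolation=cv2.INTER_CUBIC)
b=cv2.resize(t["img"][240:330,318:408,::-1],(400,400),interpolation=cv2.INTER_CUBIC)
cv2.imwrite("pics/g1.png",np.hstack([a,b]))
```

```text
[ 0.43712689 -0.07452626  0.15408682]
```

View pics/g1.png

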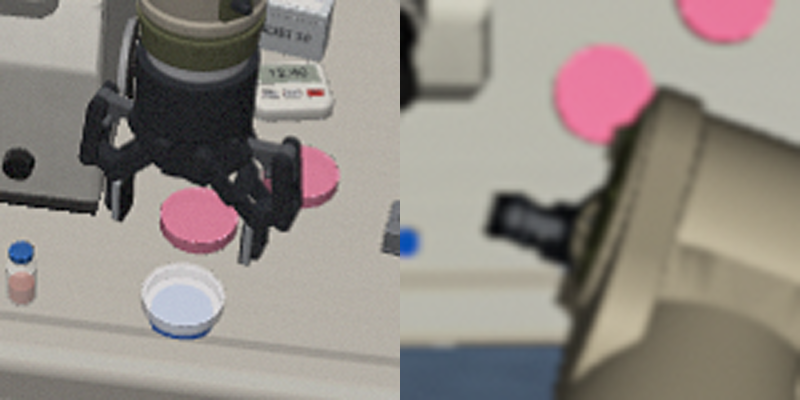

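The crop shows the open fingers straddling above the clear dish (side crop 182,300), with the pink dishes well clear. Descending now.

>>> {"api": "servo_tool", "payload": {
  "deltas": [
    {"dx":1,"dy":0,"dz":-20,"rx":0,"ry":0,"rz":0,"fingers":-1},
    {"dx":0,"dy":0,"dz":-20,"rx":0,"ry":0,"rz":0,"fingers":-1},
    {"dx":0,"dy":0,"dz":-20,"rx":0,"ry":0,"rz":0,"fingers":-1},
    {"dx":0,"dy":0,"dz":-13,"rx":0,"ry":0,"rz":0,"fingers":-1},
    {"dx":0,"dy":0,"dz":0,"rx":0,"ry":0,"rz":0,"fingers":-0.2},
    {"dx":0,"dy":0,"dz":0,"rx":0,"ry":0,"rz":0,"fingers":0},
    {"dx":0,"dy":0,"dz":0,"rx":0,"ry":0,"rz":0,"fingers":0.2}
  ],
  "newtons": 25
}}

```text
clock: 4.1
tcp_pos: [0.4394, -0.0748, 0.0824]
orientation: [0.001, 0.149, 0.989, -0.0]
wrist_force: [0.5, -0.1, -0.0]
finger_gap: 0.0592
```

>>> {"api": "servo_tool", "payload": {
  "deltas": [
    {"dx":0,"dy":0,"dz":0,"rx":0,"ry":0,"rz":0,"fingers":1},
    {"dx":0,"dy":0,"dz":0,"rx":0,"ry":0,"rz":0,"fingers":1},
    {"dx":0,"dy":0,"dz":0,"rx":0,"ry":0,"rz":0,"fingers":1}
  ]
}}

```text
clock: 4.4
tcp_pos: [0.4394, -0.0748, 0.0823]
orientation: [0.001, 0.149, 0.989, -0.0]
wrist_force: [-0.2, 1.5, 6.9]
finger_gap: 0.0586
```

Run:
```python
from h import *
c=read_camera("side");s=env.get_state();print(s["tcp_pos"],s["finger_gap"],s["wrist_force"],s["orientation"])
save(c,"g2.png",(330,240,430,340),5)
```

```text
[ 0.43941478 -0.0748354   0.08230958] 0.058812353670407255 [-1.85227086  0.87326714  6.18273047] [ 1.41761944e-03  1.49233585e-01  9.88800952e-01 -6.75173994e-05]
```

View pics/g2.png

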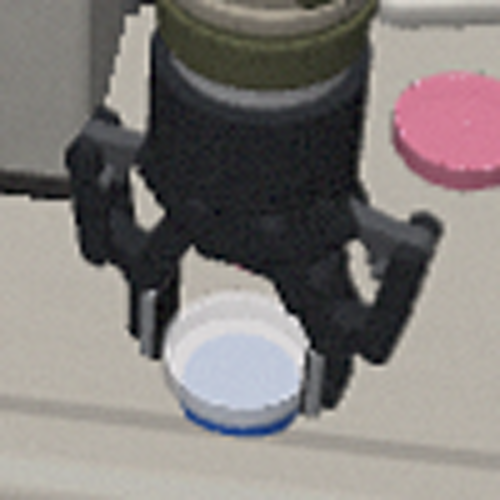

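Dish gripped (gap 58.8 mm). I lift it and carry it across in front of the microscope.

>>> {"api": "servo_tool", "payload": {
  "deltas": [
    {"dx":0,"dy":0,"dz":15,"rx":0,"ry":0,"rz":0,"fingers":1},
    {"dx":0,"dy":0,"dz":30,"rx":0,"ry":0,"rz":0,"fingers":1},
    {"dx":-5,"dy":0,"dz":35,"rx":0,"ry":0,"rz":0,"fingers":1},
    {"dx":-10,"dy":10,"dz":35,"rx":0,"ry":0,"rz":0,"fingers":1},
    {"dx":-10,"dy":35,"dz":15,"rx":0,"ry":0,"rz":0,"fingers":1},
    {"dx":-5,"dy":42,"dz":5,"rx":0,"ry":0,"rz":0,"fingers":1},
    {"dx":0,"dy":45,"dz":0,"rx":0,"ry":0,"rz":0,"fingers":1},
    {"dx":0,"dy":45,"dz":0,"rx":0,"ry":0,"rz":0,"fingers":1}
  ]
}}

```text
clock: 5.25
tcp_pos: [0.4084, 0.1037, 0.2171]
orientation: [0.001, 0.15, 0.989, 0.0]
wrist_force: [2.4, 0.1, -0.2]
finger_gap: 0.0588
```

>>> {"api": "servo_tool", "payload": {
  "deltas": [
    {"dx":0,"dy":45,"dz":0,"rx":0,"ry":0,"rz":0,"fingers":1},
    {"dx":0,"dy":45,"dz":0,"rx":0,"ry":0,"rz":0,"fingers":1},
    {"dx":0,"dy":45,"dz":0,"rx":0,"ry":0,"rz":0,"fingers":1},
    {"dx":5,"dy":45,"dz":0,"rx":0,"ry":0,"rz":0,"fingers":1},
    {"dx":30,"dy":35,"dz":0,"rx":0,"ry":0,"rz":0,"fingers":1},
    {"dx":35,"dy":30,"dz":0,"rx":0,"ry":0,"rz":0,"fingers":1},
    {"dx":35,"dy":25,"dz":0,"rx":0,"ry":0,"rz":0,"fingers":1},
    {"dx":32,"dy":18,"dz":-20,"rx":0,"ry":0,"rz":0,"fingers":1}
  ]
}}

```text
clock: 6.05
tcp_pos: [0.548, 0.3933, 0.199]
orientation: [0.003, 0.149, 0.989, 0.002]
wrist_force: [-0.5, 0.8, -0.0]
finger_gap: 0.059
```

>>> {"api": "servo_tool", "payload": {
  "deltas": [
    {"dx":0,"dy":0,"dz":-20,"rx":0,"ry":0,"rz":0,"fingers":1},
    {"dx":0,"dy":0,"dz":-20,"rx":0,"ry":0,"rz":0,"fingers":1},
    {"dx":0,"dy":0,"dz":0,"rx":0,"ry":0,"rz":0,"fingers":1},
    {"dx":0,"dy":0,"dz":0,"rx":0,"ry":0,"rz":0,"fingers":1}
  ]
}}

```text
clock: 6.45
tcp_pos: [0.5451, 0.3902, 0.1561]
orientation: [-0.0, 0.149, 0.989, -0.0]
wrist_force: [-0.1, -0.2, -0.2]
finger_gap: 0.0588
```

Run:
```python
from h import *
c=read_camera("side");t=read_camera("top");s=env.get_state();print(s["tcp_pos"],s["finger_gap"],s["wrist_force"],s["orientation"])
a=cv2.resize(c["img"][180:300,110:230,::-1],(400,400),interpolation=cv2.INTER_CUBIC)
b=cv2.resize(t["img"][215:305,150:240,::-1],(400,400),interpolation=cv2.INTER_CUBIC)
cv2.imwrite("pics/g3.png",np.hstack([a,b]))
g=np.array([.5467,.3902,0])
print("mid top pred",proj(c,g+[0,0,.041]))
p=s["tcp_pos"];print("held top pred",proj(c,p-[0,0,.0563]))
for d in cut_out("dish_loose_center","side"):
  v,u=np.nonzero(d["region"]);print(d["confidence"],d["extent"],u.mean(),v.mean())
```

```text
[0.54588597 0.39064546 0.15772038] 0.058978618907653595 [-0.00532485 -0.01008213 -0.4806788 ] [9.76568054e-04 1.49360149e-01 9.88782074e-01 7.75986841e-04]
mid top pred [167.24943265 243.30006953]
held top pred [160.74383441 221.89826971]
0.94 [146.2, 213.8, 167.0, 237.1] 158.20698924731184 225.04301075268816
0.77 [372.4, 268.9, 399.2, 296.5] 383.7884012539185 281.84326018808775
0.62 [409.9, 254.9, 437.2, 276.6] 421.7508960573477 265.60215053763443
```

View pics/g3.png

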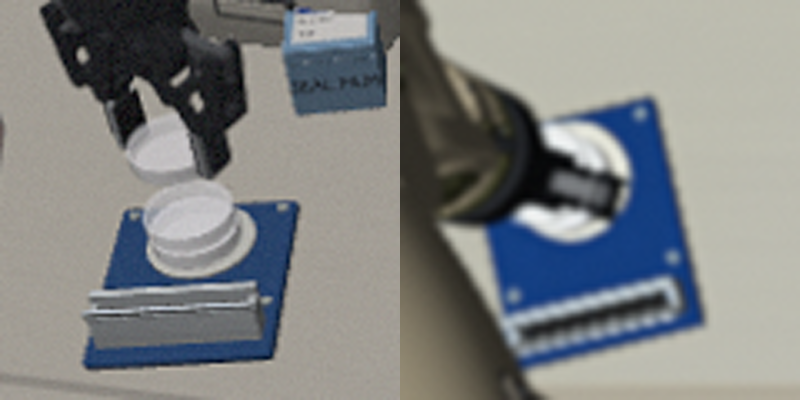

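The held dish hovers above the pile: its rim is at about side (159.5,222.6) and the mid dish top at (166.7,243), both within about 1 px of prediction. I lower to just above and look again.

>>> {"api": "servo_tool", "payload": {
  "deltas": [
    {"dx":1,"dy":0,"dz":-15,"rx":0,"ry":0,"rz":0,"fingers":1},
    {"dx":0,"dy":0,"dz":-15,"rx":0,"ry":0,"rz":0,"fingers":1},
    {"dx":0,"dy":0,"dz":-10,"rx":0,"ry":0,"rz":0,"fingers":1},
    {"dx":0,"dy":0,"dz":0,"rx":0,"ry":0,"rz":0,"fingers":1},
    {"dx":0,"dy":0,"dz":0,"rx":0,"ry":0,"rz":0,"fingers":1}
  ]
}}

```text
clock: 7.1
tcp_pos: [0.5462, 0.3903, 0.1158]
orientation: [-0.0, 0.149, 0.989, -0.0]
wrist_force: [0.3, -0.2, 0.3]
finger_gap: 0.0587
```

Run:
```python
from h import *
c=read_camera("side");t=read_camera("top");s=env.get_state();print(s["tcp_pos"],s["wrist_force"])
save(c,"g4.png",(130,205,210,280),8)
p=s["tcp_pos"];z=p[2]-.0703
# predicted rim extents: held top/bottom, mid top/bottom, given tcp xy / seat xy, in crop px
a=np.linspace(0,2*np.pi,60)
for n,q,zz in(("held top",p,z+.014),("held bot",p,z),("mid top",(.5467,.3902),.041),("low bot",(.5467,.3902),.013)):
    P=np.array([proj(c,[q[0]+.03*np.cos(k),q[1]+.03*np.sin(k),zz]) for k in a])
    P=(P-[130,205]+.5)*8-.5;print(n,P.min(0).round(),P.max(0).round())
```

```text
[0.54674047 0.3906238  0.11663197] [ 0.79843533  0.23403931 -0.30901432]
held top [171. 184.] [398. 330.]
held bot [183. 223.] [408. 370.]
mid top [189. 238.] [413. 385.]
low bot [213. 314.] [433. 461.]
```

View pics/g4.png

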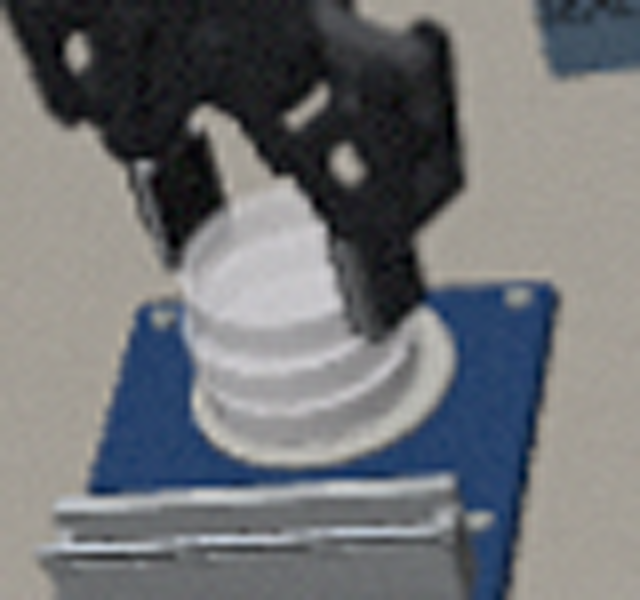

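The held dish lines up with the pile, with left edges at 188 and 192. It sits slightly toward the camera, so I shift 2 mm in +x, lower and release.

>>> {"api": "servo_tool", "payload": {
  "deltas": [
    {"dx":2,"dy":0,"dz":-2,"rx":0,"ry":0,"rz":0,"fingers":1},
    {"dx":0,"dy":0,"dz":-2,"rx":0,"ry":0,"rz":0,"fingers":1},
    {"dx":0,"dy":0,"dz":-1,"rx":0,"ry":0,"rz":0,"fingers":1},
    {"dx":0,"dy":0,"dz":0,"rx":0,"ry":0,"rz":0,"fingers":1},
    {"dx":0,"dy":0,"dz":0,"rx":0,"ry":0,"rz":0,"fingers":1}
  ]
}}

```text
clock: 7.7
tcp_pos: [0.549, 0.3906, 0.1124]
orientation: [0.001, 0.149, 0.989, 0.001]
wrist_force: [-1.9, -0.6, 7.0]
finger_gap: 0.0591
```

Contact at 7 N. Releasing, then retreating straight up.

>>> {"api": "servo_tool", "payload": {
  "deltas": [
    {"dx":0,"dy":0,"dz":0.5,"rx":0,"ry":0,"rz":0,"fingers":0.2},
    {"dx":0,"dy":0,"dz":0,"rx":0,"ry":0,"rz":0,"fingers":-0.4},
    {"dx":0,"dy":0,"dz":0,"rx":0,"ry":0,"rz":0,"fingers":-1},
    {"dx":0,"dy":0,"dz":0,"rx":0,"ry":0,"rz":0,"fingers":-1},
    {"dx":0,"dy":0,"dz":10,"rx":0,"ry":0,"rz":0,"fingers":-1},
    {"dx":0,"dy":0,"dz":30,"rx":0,"ry":0,"rz":0,"fingers":-1},
    {"dx":0,"dy":0,"dz":40,"rx":0,"ry":0,"rz":0,"fingers":-1},
    {"dx":0,"dy":0,"dz":30,"rx":0,"ry":0,"rz":0,"fingers":-1}
  ]
}}

```text
clock: 8.5
tcp_pos: [0.5485, 0.3905, 0.2241]
orientation: [0.001, 0.149, 0.989, 0.001]
wrist_force: [1.7, 1.5, -0.2]
finger_gap: 0.0849
```

>>> {"api": "servo_tool", "payload": {
  "deltas": [
    {"dx":-32,"dy":-20,"dz":10,"rx":0,"ry":0,"rz":0,"fingers":-1},
    {"dx":-32,"dy":-25,"dz":10,"rx":0,"ry":0,"rz":0.1,"fingers":-1},
    {"dx":-32,"dy":-30,"dz":10,"rx":0,"ry":0,"rz":0.14,"fingers":-1},
    {"dx":-25,"dy":-35,"dz":0,"rx":0,"ry":0,"rz":0.14,"fingers":-1},
    {"dx":-15,"dy":-40,"dz":0,"rx":0,"ry":0,"rz":0.14,"fingers":-1},
    {"dx":0,"dy":-42,"dz":0,"rx":0,"ry":0,"rz":0.14,"fingers":-1},
    {"dx":0,"dy":-42,"dz":0,"rx":0,"ry":0,"rz":0.14,"fingers":-1},
    {"dx":0,"dy":-42,"dz":0,"rx":0,"ry":0,"rz":0.14,"fingers":-1}
  ]
}}

```text
clock: 9.3
tcp_pos: [0.4122, 0.1195, 0.2523]
orientation: [0.001, -0.307, 0.952, -0.0]
wrist_force: [0.8, -0.3, 0.3]
finger_gap: 0.0854
```

Run:
```python
from h import *
c=read_camera("side");t=read_camera("top");s=env.get_state();print(s["joint_pos"].round(2),s["orientation"].round(3),s["tcp_pos"].round(3))
def cr(c,l,tp): return cv2.resize(c["img"][tp:tp+75,l:l+50,::-1],(400,600),interpolation=cv2.INTER_CUBIC)
cv2.imwrite("pics/g5.png",np.hstack([cr(c,140,215),cr(t,165,230)]))
a=np.linspace(0,2*np.pi,60)
for cc,l,tp in((c,140,215),(t,165,230)):
  for zz in(.055,.013):
    P=np.array([proj(cc,[.5467+.03*np.cos(k),.3902+.03*np.sin(k),zz]) for k in a]);P=(P-[l,tp]+.5)*8-.5;print(zz,P.min(0).round(),P.max(0).round())
```

```text
[ 0.09  0.06 -0.4   1.11 -0.   -0.53] [ 0.    -0.303  0.953 -0.001] [0.413 0.118 0.252]
0.055 [ 97. 119.] [323. 266.]
0.013 [133. 234.] [353. 381.]
0.055 [ 68. 107.] [249. 290.]
0.013 [102. 121.] [278. 298.]
```

View pics/g5.png

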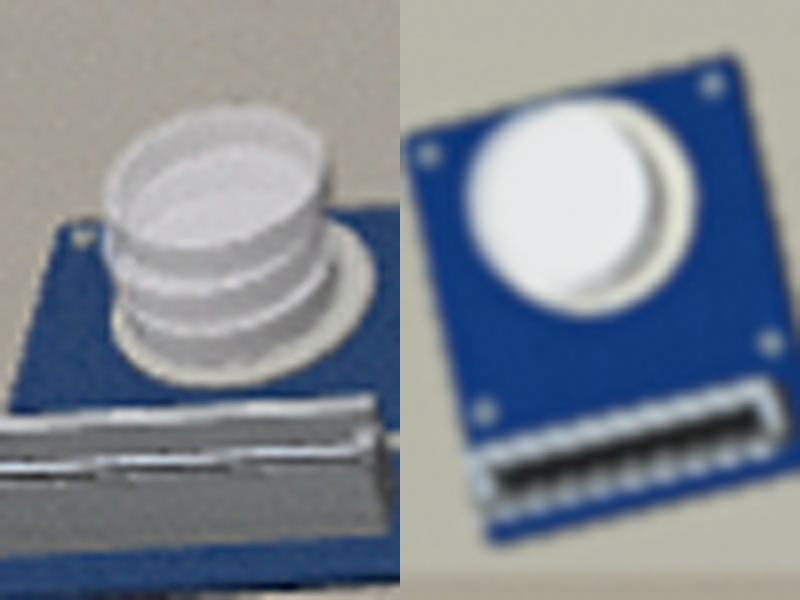

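The three dishes are stacked squarely in both views. Next I refine the stand and rack poses by fitting outlines, at subpixel level over many edge points.

```bash
cat > fit2.py <<'E'
from fit import *
def edgepts(img,mask_fn,roi):
    l,t,r,b=roi;i=cv2.resize(img[t:b,l:r],None,fx=8,fy=8,interpolation=cv2.INTER_CUBIC).astype(int)
    m=mask_fn(i).astype(np.uint8);m=cv2.morphologyEx(m,cv2.MORPH_OPEN,np.ones((7,7),np.uint8))
    cs,_=cv2.findContours(m,cv2.RETR_EXTERNAL,cv2.CHAIN_APPROX_NONE);k=max(cs,key=cv2.contourArea)[::4,0]
    return (k+.5)/8-.5+[l,t]
def segfit(data,x0,maxd=1.5):
    # data: list of (cam, pts, [ (A,B) local 3D edge ]) 
    def f(p,gate=None,full=False):
        c,s=np.cos(p[2]),np.sin(p[2]);w=lambda l:[p[0]+c*l[0]-s*l[1],p[1]+s*l[0]+c*l[1],l[2]];R=[]
        for cam,pts,segs in data:
            D=[]
            for A,B in segs:
                a,b=proj(cam,w(A)),proj(cam,w(B));d=b-a;L=np.linalg.norm(d);d/=L
                q=pts-a;t=q@d;n=q@np.array([-d[1],d[0]]);D.append(np.where((t>2)&(t<L-2),n,99))
            D=np.array(D);k=np.abs(D).argmin(0);R.append(D[k,np.arange(len(k))])
        return np.concatenate(R)
    p=np.array(x0,float)
    for md in(4,2.5,maxd):
        sel=np.abs(f(p))<md
        p=least_squares(lambda q:np.clip(f(q)[sel],-6,6),p,loss="soft_l1",f_scale=.3,diff_step=1e-4).x
    r=f(p)[sel];return p,len(r),np.sqrt((r**2).mean())
E
python3 - <<'E'
from fit2 import *
t,s=read_camera("top"),read_camera("side")
blue=lambda i:(i[...,2]-i[...,0]>45)
X,Y=.0725,.06
back=((X,Y,.01),(X,-Y,.01));L=((X,Y,.01),(-X,Y,.01));R=((X,-Y,.01),(-X,-Y,.01));F=((-X,Y,.01),(-X,-Y,.01));F0=((-X,Y,0),(-X,-Y,0));R0=((X,-Y,0),(-X,-Y,0))
pt=edgepts(t["img"],blue,(150,225,235,305));ps=edgepts(s["img"],blue,(120,225,215,300))
dt=(t,pt,[back,L,R,F]);ds=(s,ps,[back,L,R,F0])
for n,d in(("top",[dt]),("side",[ds]),("both",[dt,ds])):print("stand",n,segfit(d,[.5175,.3834,.2288]))
grey=lambda i:(i.mean(-1)<150)
X,Y=.018,.052;seg=lambda a,b,z:((a[0],a[1],z),(b[0],b[1],z));c=[(X,Y),(X,-Y),(-X,-Y),(-X,Y)]
pt=edgepts(t["img"],grey,(405,240,468,280));ps=edgepts(s["img"],grey,(445,255,525,315))
dt=(t,pt,[seg(c[i],c[(i+1)%4],.024) for i in range(4)]);ds=(s,ps,[seg(c[0],c[3],.024),seg(c[1],c[2],.024),seg(c[2],c[3],0)])
for n,d in(("top",[dt]),("side",[ds]),("both",[dt,ds])):print("rack",n,segfit(d,[.5338,-.2733,-.1907]))
# holder orange blob: head top
org=lambda i:(i[...,0]-i[...,2]>90)
for cam,roi,n in((t,(405,240,468,280),"top"),(s,(445,255,525,315),"side")):
    p=edgepts(cam["img"],org,roi);print(n,"orange",p.min(0),p.max(0),cv2.minAreaRect(p.astype(np.float32)))
E
```

```text
stand top (array([0.51813998, 0.38479399, 0.22453749]), 279, np.float64(0.8063022911062495))
stand side (array([0.52524248, 0.38613256, 0.22079312]), 237, np.float64(0.5110635003604111))
stand both (array([0.51827182, 0.38438028, 0.21392956]), 402, np.float64(7.013654429342565))
rack top (array([ 0.53054647, -0.27322134, -0.19124297]), 160, np.float64(0.7481832699526457))
rack side (array([ 0.53459192, -0.27400143, -0.20349638]), 133, np.float64(0.3505798813821757))
rack both (array([ 0.53314293, -0.27359086, -0.198176  ]), 255, np.float64(0.7507889644686877))
top orange [422.9375 254.1875] [453.4375 262.0625] ((438.4114685058594, 257.2978515625), (30.831186294555664, 5.192544460296631), 10.551809310913086)
side orange [461.9375 279.9375] [501.5625 292.0625] ((481.8384094238281, 286.20147705078125), (40.4500732421875, 3.533341884613037), 13.760785102844238)
```

>>> {"api": "servo_tool", "payload": {
  "deltas": [
    {"dx":0,"dy":-42,"dz":0,"rx":0,"ry":0,"rz":0.1,"fingers":-1},
    {"dx":0,"dy":-45,"dz":0,"rx":0,"ry":0,"rz":0.1,"fingers":-1},
    {"dx":0,"dy":-45,"dz":0,"rx":0,"ry":0,"rz":0.1,"fingers":-1},
    {"dx":0,"dy":-45,"dz":0,"rx":0,"ry":0,"rz":0.1,"fingers":-1},
    {"dx":10,"dy":-45,"dz":0,"rx":0,"ry":0,"rz":0.1,"fingers":-1},
    {"dx":20,"dy":-40,"dz":0,"rx":0,"ry":0,"rz":0,"fingers":-1},
    {"dx":25,"dy":-40,"dz":0,"rx":0,"ry":0,"rz":0,"fingers":-1}
  ]
}}

```text
clock: 10.2
tcp_pos: [0.4684, -0.1818, 0.2519]
orientation: [0.0, -0.53, 0.848, -0.0]
wrist_force: [0.6, 1.3, 0.4]
finger_gap: 0.0856
```

>>> {"api": "servo_tool", "payload": {
  "deltas": [
    {"dx":22,"dy":-30,"dz":0,"rx":0,"ry":0,"rz":0.13,"fingers":-1},
    {"dx":22,"dy":-31,"dz":0,"rx":0,"ry":0,"rz":0.128,"fingers":-1},
    {"dx":22,"dy":-30,"dz":-10,"rx":0,"ry":0,"rz":0,"fingers":-1},
    {"dx":0,"dy":0,"dz":-30,"rx":0,"ry":0,"rz":0,"fingers":-1},
    {"dx":0,"dy":0,"dz":-30,"rx":0,"ry":0,"rz":0,"fingers":-1},
    {"dx":0,"dy":0,"dz":0,"rx":0,"ry":0,"rz":0,"fingers":-1},
    {"dx":0,"dy":0,"dz":0,"rx":0,"ry":0,"rz":0,"fingers":-1}
  ]
}}

```text
clock: 10.9
tcp_pos: [0.5341, -0.2708, 0.1813]
orientation: [-0.0, -0.636, 0.772, 0.001]
wrist_force: [-0.3, 0.6, 1.2]
finger_gap: 0.0856
```

Run:
```python
from h import *
c=read_camera("side");t=read_camera("top");s=env.get_state();print(s["tcp_pos"],s["orientation"].round(3),s["joint_pos"].round(2))
a=cv2.resize(c["img"][215:305,440:530,::-1],(400,400),interpolation=cv2.INTER_CUBIC)
b=cv2.resize(t["img"][220:290,400:470,::-1],(400,400),interpolation=cv2.INTER_CUBIC)
cv2.imwrite("pics/g6.png",np.hstack([a,b]))
```

```text
[ 0.53482862 -0.27186551  0.18328496] [ 0.    -0.635  0.772 -0.001] [-0.6   0.42 -0.1   1.05  0.   -1.98]
```

View pics/g6.png

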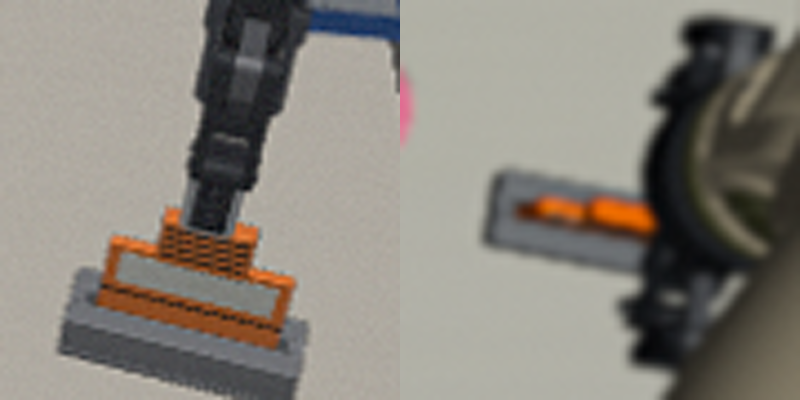

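The gripper straddles the holder head, with the finger centred on the head at side crop (213,215). Descending and closing.

>>> {"api": "servo_tool", "payload": {
  "deltas": [
    {"dx":0,"dy":-1,"dz":-20,"rx":0,"ry":0,"rz":0,"fingers":-0.8},
    {"dx":0,"dy":0,"dz":-20,"rx":0,"ry":0,"rz":0,"fingers":-0.5},
    {"dx":0,"dy":0,"dz":-16,"rx":0,"ry":0,"rz":0,"fingers":0},
    {"dx":0,"dy":0,"dz":0,"rx":0,"ry":0,"rz":0,"fingers":0.4},
    {"dx":0,"dy":0,"dz":0,"rx":0,"ry":0,"rz":0,"fingers":0.5},
    {"dx":0,"dy":0,"dz":0,"rx":0,"ry":0,"rz":0,"fingers":0.6},
    {"dx":0,"dy":0,"dz":0,"rx":0,"ry":0,"rz":0,"fingers":0.7},
    {"dx":0,"dy":0,"dz":0,"rx":0,"ry":0,"rz":0,"fingers":0.7}
  ],
  "newtons": 30
}}

```text
clock: 11.8
tcp_pos: [0.5341, -0.2735, 0.1265]
orientation: [0.0, -0.635, 0.772, -0.001]
wrist_force: [0.6, -0.7, 0.1]
finger_gap: 0.0131
```

>>> {"api": "servo_tool", "payload": {
  "deltas": [
    {"dx":0,"dy":0,"dz":0,"rx":0,"ry":0,"rz":0,"fingers":0.75},
    {"dx":0,"dy":0,"dz":0,"rx":0,"ry":0,"rz":0,"fingers":0.8},
    {"dx":0,"dy":0,"dz":0,"rx":0,"ry":0,"rz":0,"fingers":0.85},
    {"dx":0,"dy":0,"dz":0,"rx":0,"ry":0,"rz":0,"fingers":1},
    {"dx":0,"dy":0,"dz":0,"rx":0,"ry":0,"rz":0,"fingers":1}
  ]
}}

```text
clock: 12.3
tcp_pos: [0.5339, -0.2733, 0.126]
orientation: [0.0, -0.635, 0.772, -0.0]
wrist_force: [-0.6, -0.2, 5.7]
finger_gap: 0.0094
```

>>> {"api": "servo_tool", "payload": {
  "deltas": [
    {"dx":0,"dy":0,"dz":0,"rx":0,"ry":0,"rz":0,"fingers":1},
    {"dx":0,"dy":0,"dz":8,"rx":0,"ry":0,"rz":0,"fingers":1},
    {"dx":0,"dy":0,"dz":15,"rx":0,"ry":0,"rz":0,"fingers":1},
    {"dx":0,"dy":0,"dz":25,"rx":0,"ry":0,"rz":0,"fingers":1},
    {"dx":0,"dy":0,"dz":35,"rx":0,"ry":0,"rz":0,"fingers":1},
    {"dx":0,"dy":0,"dz":35,"rx":0,"ry":0,"rz":0,"fingers":1},
    {"dx":-15,"dy":10,"dz":15,"rx":0,"ry":0,"rz":0,"fingers":1},
    {"dx":-30,"dy":20,"dz":0,"rx":0,"ry":0,"rz":0,"fingers":1}
  ],
  "newtons": 60
}}

```text
clock: 13.1
tcp_pos: [0.4905, -0.2447, 0.2612]
orientation: [0.001, -0.635, 0.773, -0.003]
wrist_force: [-1.2, 0.7, -0.8]
finger_gap: 0.0086
```

>>> {"api": "servo_tool", "payload": {
  "deltas": [
    {"dx":-35,"dy":30,"dz":0,"rx":0,"ry":0,"rz":0,"fingers":1},
    {"dx":-30,"dy":36,"dz":0,"rx":0,"ry":0,"rz":0,"fingers":1},
    {"dx":-14,"dy":42,"dz":0,"rx":0,"ry":0,"rz":0.06,"fingers":1},
    {"dx":0,"dy":45,"dz":0,"rx":0,"ry":0,"rz":0.06,"fingers":1},
    {"dx":0,"dy":45,"dz":0,"rx":0,"ry":0,"rz":0.06,"fingers":1},
    {"dx":0,"dy":45,"dz":0,"rx":0,"ry":0,"rz":0.06,"fingers":1},
    {"dx":0,"dy":45,"dz":0,"rx":0,"ry":0,"rz":0.06,"fingers":1},
    {"dx":0,"dy":45,"dz":0,"rx":0,"ry":0,"rz":0.06,"fingers":1}
  ]
}}

```text
clock: 13.9
tcp_pos: [0.4089, 0.0915, 0.2586]
orientation: [0.0, 0.764, -0.645, -0.0]
wrist_force: [1.1, -0.7, -1.1]
finger_gap: 0.0089
```

>>> {"api": "servo_tool", "payload": {
  "deltas": [
    {"dx":0,"dy":42,"dz":0,"rx":0,"ry":0,"rz":0.056,"fingers":1},
    {"dx":0,"dy":45,"dz":0,"rx":0,"ry":0,"rz":0,"fingers":1},
    {"dx":5,"dy":45,"dz":0,"rx":0,"ry":0,"rz":0,"fingers":1},
    {"dx":10,"dy":45,"dz":0,"rx":0,"ry":0,"rz":0,"fingers":1},
    {"dx":15,"dy":45,"dz":0,"rx":0,"ry":0,"rz":0,"fingers":1},
    {"dx":15,"dy":38,"dz":-10,"rx":0,"ry":0,"rz":0,"fingers":1},
    {"dx":10,"dy":20,"dz":-30,"rx":0,"ry":0,"rz":0,"fingers":1},
    {"dx":0,"dy":0,"dz":-32,"rx":0,"ry":0,"rz":0,"fingers":1}
  ]
}}

```text
clock: 14.7
tcp_pos: [0.4661, 0.373, 0.1859]
orientation: [-0.002, 0.782, -0.624, 0.0]
wrist_force: [-0.0, -0.2, -0.7]
finger_gap: 0.009
```

>>> {"api": "servo_tool", "payload": {
  "deltas": [
    {"dx":0,"dy":0,"dz":0,"rx":0,"ry":0,"rz":0,"fingers":1},
    {"dx":0,"dy":0,"dz":0,"rx":0,"ry":0,"rz":0,"fingers":1},
    {"dx":0,"dy":0,"dz":0,"rx":0,"ry":0,"rz":0,"fingers":1}
  ]
}}

```text
clock: 15.0
tcp_pos: [0.4652, 0.3697, 0.1883]
orientation: [-0.001, 0.781, -0.625, 0.0]
wrist_force: [0.4, -0.2, -0.4]
finger_gap: 0.0095
```

Run:
```python
from fit2 import *
c=read_camera("side");t=read_camera("top");s=env.get_state();p=s["tcp_pos"];print(p,s["orientation"].round(4),s["joint_pos"].round(2),s["wrist_force"])
save(c,"g7.png",(115,205,215,285),8)
y=.225;w=lambda a,b,z:[p[0]+np.cos(y)*a-np.sin(y)*b,p[1]+np.sin(y)*a+np.cos(y)*b,z]
f=p[2]-.12;cr=lambda q:((proj(c,q)-[115,205]+.5)*8-.5).round()
print("foot L/R",cr(w(-.003,.04,f)),cr(w(-.003,-.04,f)),"plate top",cr(w(-.003,.04,f+.056)),cr(w(-.003,-.04,f+.056)))
m=[.4644,.3722];w2=lambda a,b,z:[m[0]+np.cos(y)*a-np.sin(y)*b,m[1]+np.sin(y)*a+np.cos(y)*b,z]
print("wall back top edge",cr(w2(.011,.046,.042)),cr(w2(.011,-.046,.042)),"wall inner",cr(w2(.005,.046,.042)),cr(w2(.005,-.046,.042)))
print("lip flare top",cr(w2(-.009,.046,.045)),cr(w2(-.009,-.046,.045)))
```

```text
[0.46553143 0.36985645 0.18869104] [-1.500e-03  7.807e-01 -6.249e-01  6.000e-04] [ 0.54  0.4  -0.11  1.05  0.   -1.26] [ 0.04858486  0.14444441 -0.85457516]
foot L/R [188. 464.] [506. 448.] plate top [130. 296.] [459. 280.]
wall back top edge [192. 504.] [548. 487.] wall inner [187. 521.] [545. 503.]
lip flare top [173. 551.] [534. 533.]
```

View pics/g7.png

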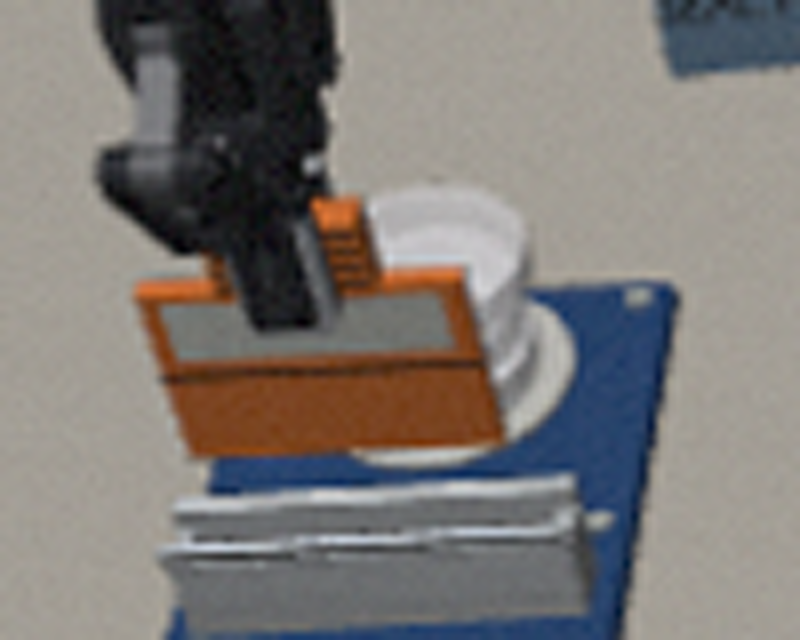

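The holder hangs upright: its foot spans (190,460) to (505,443), close to the predicted position. The lip and wall line runs (172,507) to (577,480), steeper than predicted. I measure brightness profiles across the channel to get its yaw and offset.

Run:
```python
from fit2 import *
c=read_camera("side");t=read_camera("top")
img0={"side":cv2.imread("pics/side0.png")[...,::-1],"top":cv2.imread("pics/top0.png")[...,::-1]}
m=np.array([.4644,.3722]);xs=np.arange(-.024,.0241,.001);ys=np.linspace(-.036,.036,60)
def prof(cam,img,y,z,m=m,ch=None):
    P=np.array([[proj(cam,[m[0]+np.cos(y)*a-np.sin(y)*b,m[1]+np.sin(y)*a+np.cos(y)*b,z]) for b in ys] for a in xs]).astype(np.float32)
    g=(img.mean(-1) if ch is None else img[...,ch].astype(float)-img[...,2-ch]).astype(np.float32)
    return cv2.remap(g,P[...,0],P[...,1],cv2.INTER_CUBIC).mean(1)
for n,cam in(("side",c),("top",t)):
    best=max(np.arange(.15,.34,.01),key=lambda y:np.abs(np.diff(prof(cam,img0[n],y,.042))).sum())
    print(n,"yaw",best)
    for y in (.225,.25): print(y,list(zip((xs*1e3).astype(int).tolist(),prof(cam,img0[n],y,.042).astype(int).tolist())))
p=env.get_state()["tcp_pos"];f=p[2]-.12
best=max(np.arange(.15,.32,.005),key=lambda y:np.abs(np.diff(prof(c,c["img"],y,f,p[:2],0))).max())
print("foot yaw",best,list(zip((xs*1e3).astype(int).tolist(),prof(c,c["img"],best,f,p[:2],0).astype(int).tolist())))
```

```text
side yaw 0.24000000000000007
0.225 [(-24, 104), (-23, 104), (-22, 104), (-20, 104), (-19, 105), (-18, 105), (-17, 105), (-16, 105), (-15, 105), (-14, 103), (-13, 104), (-12, 107), (-11, 109), (-10, 103), (-9, 90), (-8, 79), (-7, 88), (-6, 118), (-5, 154), (-4, 171), (-3, 160), (-2, 132), (-1, 108), (0, 97), (0, 98), (1, 102), (2, 105), (3, 105), (4, 104), (5, 102), (6, 101), (7, 108), (8, 124), (9, 147), (10, 168), (11, 180), (12, 178), (13, 162), (14, 134), (15, 101), (16, 74), (17, 59), (18, 58), (19, 63), (20, 70), (21, 77), (22, 86), (23, 97), (24, 107)]
0.25 [(-24, 104), (-23, 104), (-22, 104), (-20, 104), (-19, 105), (-18, 105), (-17, 105), (-16, 105), (-15, 105), (-14, 103), (-13, 103), (-12, 106), (-11, 110), (-10, 106), (-9, 92), (-8, 78), (-7, 84), (-6, 115), (-5, 155), (-4, 174), (-3, 162), (-2, 132), (-1, 106), (0, 96), (0, 98), (1, 103), (2, 104), (3, 105), (4, 104), (5, 102), (6, 101), (7, 108), (8, 125), (9, 148), (10, 169), (11, 180), (12, 178), (13, 161), (14, 132), (15, 99), (16, 72), (17, 60), (18, 59), (19, 65), (20, 71), (21, 79), (22, 89), (23, 100), (24, 109)]

[... 911 characters left out ...]
 183), (10, 178), (11, 164), (12, 145), (13, 123), (14, 103), (15, 86), (16, 74), (17, 68), (18, 66), (19, 66), (20, 67), (21, 67), (22, 68), (23, 68), (24, 69)]
foot yaw 0.22500000000000006 [(-24, -4), (-23, -4), (-22, -4), (-20, -4), (-19, -5), (-18, -6), (-17, -5), (-16, -3), (-15, -5), (-14, -12), (-13, -28), (-12, -46), (-11, -62), (-10, -68), (-9, -65), (-8, -57), (-7, -49), (-6, -42), (-5, -37), (-4, -34), (-3, -34), (-2, -34), (-1, -27), (0, -10), (0, 20), (1, 55), (2, 84), (3, 98), (4, 101), (5, 97), (6, 92), (7, 91), (8, 90), (9, 90), (10, 90), (11, 90), (12, 90), (13, 89), (14, 89), (15, 88), (16, 88), (17, 87), (18, 87), (19, 87), (20, 87), (21, 86), (22, 86), (23, 85), (24, 85)]
```

>>> {"api": "servo_tool", "payload": {
  "deltas": [
    {"dx":-0.7,"dy":1.5,"dz":-10,"rx":0,"ry":0,"rz":0.01,"fingers":1},
    {"dx":0,"dy":0,"dz":-10,"rx":0,"ry":0,"rz":0,"fingers":1},
    {"dx":0,"dy":0,"dz":-4,"rx":0,"ry":0,"rz":0,"fingers":1},
    {"dx":0,"dy":0,"dz":-4,"rx":0,"ry":0,"rz":0,"fingers":1},
    {"dx":0,"dy":0,"dz":-2,"rx":0,"ry":0,"rz":0,"fingers":1},
    {"dx":0,"dy":0,"dz":0,"rx":0,"ry":0,"rz":0,"fingers":1}
  ]
}}

```text
clock: 15.8
tcp_pos: [0.4647, 0.3716, 0.1566]
orientation: [-0.001, 0.784, -0.621, 0.0]
wrist_force: [2.5, 0.9, -0.3]
finger_gap: 0.0092
```

>>> {"api": "servo_tool", "payload": {
  "deltas": [
    {"dx":0.7,"dy":0.2,"dz":-3,"rx":0,"ry":0,"rz":0,"fingers":1},
    {"dx":0,"dy":0,"dz":-3,"rx":0,"ry":0,"rz":0,"fingers":1},
    {"dx":0,"dy":0,"dz":-3,"rx":0,"ry":0,"rz":0,"fingers":1},
    {"dx":0,"dy":0,"dz":-2,"rx":0,"ry":0,"rz":0,"fingers":1},
    {"dx":0,"dy":0,"dz":0,"rx":0,"ry":0,"rz":0,"fingers":1}
  ]
}}

```text
clock: 16.3
tcp_pos: [0.4653, 0.3718, 0.1452]
orientation: [-0.001, 0.784, -0.621, 0.0]
wrist_force: [4.8, 1.9, -1.6]
finger_gap: 0.0091
```

>>> {"api": "servo_tool", "payload": {
  "deltas": [
    {"dx":1,"dy":0.2,"dz":0,"rx":0,"ry":0,"rz":0,"fingers":1},
    {"dx":0,"dy":0,"dz":-2,"rx":0,"ry":0,"rz":0,"fingers":1},
    {"dx":0,"dy":0,"dz":-2,"rx":0,"ry":0,"rz":0,"fingers":1},
    {"dx":0,"dy":0,"dz":-2,"rx":0,"ry":0,"rz":0,"fingers":1},
    {"dx":0,"dy":0,"dz":0,"rx":0,"ry":0,"rz":0,"fingers":1}
  ]
}}

```text
clock: 16.8
tcp_pos: [0.4657, 0.3717, 0.1395]
orientation: [0.0, 0.784, -0.621, 0.0]
wrist_force: [2.6, 0.0, 2.7]
finger_gap: 0.0091
```

>>> {"api": "servo_tool", "payload": {
  "deltas": [
    {"dx":0.5,"dy":0,"dz":-2,"rx":0,"ry":0,"rz":0,"fingers":1},
    {"dx":0,"dy":0,"dz":-2,"rx":0,"ry":0,"rz":0,"fingers":1},
    {"dx":0,"dy":0,"dz":-1,"rx":0,"ry":0,"rz":0,"fingers":1},
    {"dx":0,"dy":0,"dz":0,"rx":0,"ry":0,"rz":0,"fingers":1}
  ]
}}

```text
clock: 17.2
tcp_pos: [0.4658, 0.3717, 0.1346]
orientation: [0.0, 0.784, -0.621, -0.0]
wrist_force: [1.1, 0.1, 5.4]
finger_gap: 0.0091
```

>>> {"api": "servo_tool", "payload": {
  "deltas": [
    {"dx":0,"dy":0,"dz":-1.5,"rx":0,"ry":0,"rz":0,"fingers":1},
    {"dx":0,"dy":0,"dz":0,"rx":0,"ry":0,"rz":0,"fingers":1},
    {"dx":0,"dy":0,"dz":0,"rx":0,"ry":0,"rz":0,"fingers":1}
  ]
}}

```text
clock: 17.5
tcp_pos: [0.4659, 0.3717, 0.134]
orientation: [-0.0, 0.784, -0.621, -0.0]
wrist_force: [-0.0, -0.6, 11.3]
finger_gap: 0.0092
```

>>> {"api": "servo_tool", "payload": {
  "deltas": [
    {"dx":0,"dy":0,"dz":-1,"rx":0,"ry":0,"rz":0,"fingers":1},
    {"dx":0,"dy":0,"dz":0,"rx":0,"ry":0,"rz":0,"fingers":1},
    {"dx":0,"dy":0,"dz":0,"rx":0,"ry":0,"rz":0,"fingers":1}
  ]
}}

```text
clock: 17.8
tcp_pos: [0.4659, 0.3718, 0.134]
orientation: [-0.0, 0.784, -0.621, 0.0]
wrist_force: [-2.8, -1.4, 17.3]
finger_gap: 0.009
```

Run:
```python
from h import *
c=read_camera("side");t=read_camera("top");s=env.get_state();print(s["tcp_pos"],s["orientation"].round(4),s["wrist_force"],s["finger_gap"])
save(c,"g8.png",(115,205,215,285),8)
```

```text
[0.46591145 0.37171209 0.1339134 ] [-3.000e-04  7.841e-01 -6.207e-01  1.000e-04] [-1.97757755 -2.9268352  16.19648632] 0.008860572327224179
```

View pics/g8.png

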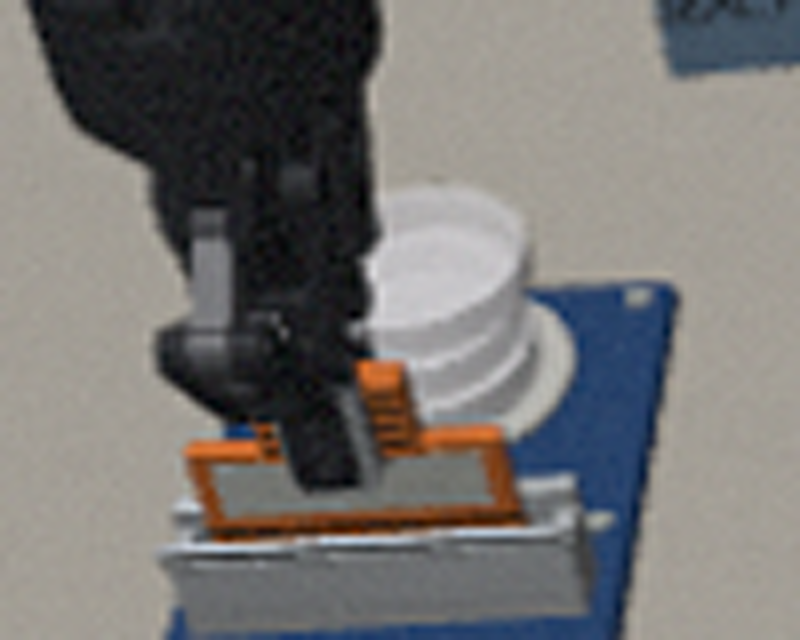

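The holder stands upright behind the lip with its black line at the wall top, the push force shows it against the hard stop, and the pile is intact. Handing in.

```bash
python3 -c "
from workcell import job;print(job.hand_in())"
```

```text
the job is handed in; nothing more can be done
None
```

I stacked the clear dish on the pile and let go. I then moved the orange holder into the channel behind the lip and handed the job in with the gripper still pressing it home. No verdict was reported.

**Dish:** Close views from both cameras after release showed three dishes stacked squarely. The pile as a whole sits about 2.5 mm off the seat centre, against the allowed 12 mm. It still looked straight in the last side picture.

**Holder:** The tool height stopped at 0.134 m, which puts the foot at 14 mm (fully home) if the holder sat in the grip as planned. The upward force rose to 16–17 N, well past the spring's 7 N, so it is against the hard stop. It is about 2 mm off centre along the channel, against the allowed 8 mm. It looks upright, and the gripper (60 N grip) reads a 9 mm opening.

**Disagreements:**
- The two cameras' fits differed by 2 to 7 mm in x, so I set the channel position from the holder and stand as seen together in the side view.
- The holder touched the lip lightly (about 5 N) on the way down. I eased it off with small +x shifts.
- The opening reads about 1 mm under the true size for both the dish and the holder head.
- I did not re-measure the bottle, vial or timer at the end; nothing passed close to them.

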